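Copper plate from the bottom of the magazine onto the processor

TASK

Two upright magazines hold stacks of square heat-spreader plates, one copper, one aluminium. Feed the bottom copper plate out onto the tongue by moving its magazine's red knob fully toward the tower, and let the knob go back home so that the rest of the stack drops down. Then lay that copper plate flat, centred and square on the dark square processor of the green circuit board, and let go of it.

Things in the scene. Friction and masses are not known exactly. Their poses are not given: they have to be found in the camera images.
- copper_plate_0: Bottom copper plate: copper-coloured, 40 x 40 x 10 mm, about 0.14 kg, under two more like it. Origin at the centre of its underside, z up, x and y along its sides (at the start the magazine's axes). Fed out, it lies on the tongue with its centre about 60 mm in -x from the tower's centre, underside 12 mm over the bench; its y edges overhang the tongue by 7 mm each: grip it there, across y.
- copper_plate_1: Second copper plate from the bottom, same size, origin at the centre of its underside. It starts 22 mm over the bench, on the bottom plate, and sinks to the shaft's floor (12 mm) once the bottom plate is out and the knob is home again. It stays in the magazine.
- magazine_a: Copper magazine, fixed. Origin under its tower: 4 aluminium corner angles, 51 x 51 mm, 64 mm high. Grey base 60 mm wide, 12 mm high, x -30 to +128 mm; tongue 26 mm wide, top at 12 mm, runs to x = -90 (toward the robot), with a stop 6 mm higher at its end. The same magazine with silver-grey aluminium plates stands 13 to 19 cm to one side and is not needed.
- pusher_knob (a point): Middle of the copper magazine's red knob: upright, round, 18 mm across, 24 mm high, middle 54 mm over the bench, 116 mm in +x from the tower's centre (behind it); axes as the magazine's. It slides 66 mm along -x, straight toward the tower, to a stop; its blade then shoves the bottom plate out on the tongue. A spring (3 N at home, 8 N at the stop) brings it home when let go.
- processor_top (a point): Centre of the top of the processor, a dark flat square 46 x 46 mm in the middle of the green circuit board (155 x 197 mm, fixed). Its top is level, 12 mm over the bench, 6 mm over the board. Axes along its sides, z up. A row of connectors 20 mm high stands along the board's edge, 67 to 87 mm in -x of this point. A black power supply 170 mm tall stands between the board and the magazines.

How it is judged:
By the outcome, as a careful person would: the job done as asked, in the order asked, and still so for the second after the job is handed in, with the robot touching nothing.
It also fails if it takes over 58 s, if anything falls off the work surface, if the arm or the gripper's body presses on something with over 40 N, if the wrist force passes 120 N, or if a joint passes its speed limit or range.

ROBOT

A 6-joint arm with a two-finger parallel gripper is mounted at the origin on a cart in front of the work surface, level with it; the furniture and walls round the work are solid. World frame = base frame: x ahead of the robot, y to its left, z up, the work surface at z = 0. Lengths are in m, angles in rad, forces in N, time in s.
With the tool pointing down it reaches from about 0.25 to 0.8 m from the base axis. Payload 8.5 kg.
Tool frame: the origin (TCP) lies midway between the tips of the shut fingers; the grasp point (between the pads) lies 19 mm behind it; z points along the fingers, y is the line along which they close (so a half turn about z gives the same grasp; the last joint's range is limited). The gripper opens to 85 mm and grips with 20 to 120 N. Pads are 22 mm wide; open, the fingers measure 114 mm over their backs; the gripper's body (76 mm by 85 mm) begins 54 mm behind the grasp point. The pads swing forward as they close: fully open they stand 13 mm farther back than shut.
Start: joints at [1.176, 0.238, -0.013, 1.319, 0, 1.571], TCP at [0.202, 0.485, 0.231] pointing down, gripper open.
Joint ranges: [-2.66, 2.66], [-1.03, 1.9], [-1.14, 1.46], [-1.82, 2.27], [-1.45, 1.34], [-3.14, 3.14]. Speed limits (rad/s): [2.22, 2.22, 2.79, 3.14, 3.14, 3.14].

INTERFACE

Orientations are given as a unit quaternion [x, y, z, w].
In Python, from cell import bot gives the robot as it stands. The module is installed in compiled form; this text tells all that it offers.
- The arm moves only by the tool step_arm, never from a script. Its argument "rows" is a list of rows, each a list of 6 numbers: the shift along the tool's x, y, z as a fraction of full scale, then the turn, a rotation vector about the tool's x, y, z as a fraction of full scale. A call has 1 to 12 rows; each row shifts and turns the commanded pose from where the row before left it, along the tool's axes as they then stand; what a row does not reach is not made up. Full scale, the value 1, is 0.75 m for a shift and 180 degrees for a turn. A row lasts 1/12 s, in which the tool goes at most 41.7 mm and 7.16 degrees, less where a joint would pass 70% of its speed; a pose out of reach is approached as far as the arm can. A call with a number of a shift or a turn outside -1 to 1 is refused whole. A call with a gripper value outside its range is refused whole. "hand" is the gripper command: -1 is shut, 1 is fully open, values between are in proportion, set as the call begins (left out, the last holds). The fingers move at their own pace and stop on an object; "grip_force" is the grip in N (left out, the last holds). Time passes only in rows, so rows that do not move let the fingers close. It gives the time, the measured TCP pose, the force, the opening and the grip force at its end, in the units of the state.
- bot.read_state(): the state, without advancing time (a new reading comes with each control period).
- bot.camera(name): name is "scene" or "top" or "wrist"; returns a dict with "pixels" (384x512x3 uint8, blue, green, red), "range_z" (384x512 float32, m along the optical axis (not along the pixel's ray), 0 where there is no reading), "vertical_fov" (degrees; the focal length in pixels is half the picture's height over the tangent of half this angle, whatever the lens; pixels are square), "cx", "cy" (the principal point, pixels), "rvec" (rotation vector, rad) and "tvec" (3), from world to camera coordinates, as OpenCV has them. Camera axes: x right, y down, z forward; pixel columns grow to the right and rows downward; lengths in m; the calibration is good to about 2 mm. The wrist camera is an equidistant fisheye: a pixel r from the principal point sees the ray r / f radians off the axis. A picture is of the moment at which its call begins.
- bot.hand_in(): hands the job in; it is judged then, once.
Trained networks look in the newest picture that a camera, given by its name, has taken for a name from the list of things; names that differ only in an ending like _2 or _b are one class to them, and where a whole thing is asked for, a point or a joint stands for the part that bears it (a point fixed in the world has none). Each returns a list of dicts, best first, with "confidence" (0 to 1); they miss things now and then, are a little off and sometimes report something else, mostly with a low value. They report only what shows in the picture. A call takes as long as a camera call.
- bot.regions_of(camera, label): "pixels" (384x512 bool, what is visible of it) and "extent" ([centre column, centre row, width, height] in pixels, round what is visible of it).
The state is a dict: "clock": time; "joint_pos": joint angles; "qd": joint speeds; "tau": joint torques, N m; "ee_pos": TCP position; "eef_rot": TCP orientation; "contact_force": force on the tool from outside, world axes, zero at the start; "wrist_torque": the same for the moment, N m; "grip_width": opening from 0.0 (shut) to 1.0 (fully open); "grasp_force": force on a finger pad.
Only numpy, scipy, OpenCV 4.12 (cv2) and the standard library are available. Lean on these libraries where they do the work, as an engineer would, in place of code of your own. Each camera call takes 0.05 s, during which the arm holds its last target. There are 200 camera calls.

## Working session

There is one attempt and no reset: what is moved stays moved. The work goes in short steps, Python scripts to look and compute and a tool call to move; the robot and the scene stay as the last step left them, time stands still between calls to the robot, and variables do not carry over. Pictures are saved under pics/ and viewed, at most 10 in all, crops included, and the job is handed in when it is done.

Besides the shell and the picture viewer there is one more tool, called after "Emit:" in YAML: its name, and indented under it one key for each argument. step_arm: Moves the arm, as the interface text tells. Shift numbers are shares of 0.75 m and turn numbers shares of 180 degrees, none past 1 either way. Its arguments: {"type":"object","properties":{"rows":{"type":"array","items":{"type":"array","items":{"type":"number"}}},"hand":{"type":"number"},"grip_force":{"type":"number"}},"required":["rows"]}

```bash
mkdir -p pics; cat > h.py <<'E'
import numpy as np, cv2
from scipy.spatial.transform import Rotation as R
from cell import bot
def cloud(c):
    h,w=c["range_z"].shape; f=h/2/np.tan(np.radians(c["vertical_fov"])/2)
    v,u=np.mgrid[:h,:w]; z=c["range_z"]
    P=np.stack([(u-c["cx"])/f*z,(v-c["cy"])/f*z,z],-1)
    M=R.from_rotvec(np.ravel(c["rvec"])).as_matrix()
    W=(P-np.ravel(c["tvec"]))@M   # world
    W[z==0]=np.nan
    return W
E
python3 - <<'E'
from h import *
s=bot.read_state(); print({k:np.round(v,3) for k,v in s.items()})
ims=[]
for n in ["scene","top"]:
    c=bot.camera(n); np.savez(n,**c); cv2.imwrite(f"pics/{n}.png",c["pixels"]); W=cloud(c)
    M=R.from_rotvec(np.ravel(c["rvec"])).as_matrix(); print(n,"cam at",np.round(-M.T@np.ravel(c["tvec"]),3))
    for l in ["copper_plate_0","magazine_a","pusher_knob","processor_top"]:
        for r in bot.regions_of(n,l)[:3]:
            m=r["pixels"]; p=W[m]; print(l,round(r["confidence"],2),np.round(r["extent"]),m.sum(),np.round(np.nanmedian(p,0),3),np.round(np.nanpercentile(p,2,axis=0),3),np.round(np.nanpercentile(p,98,axis=0),3))
E
```

```text
{'clock': np.float64(0.0), 'joint_pos': array([ 1.176,  0.239, -0.014,  1.319, -0.   ,  1.571]), 'qd': array([ 0.002,  0.   , -0.001,  0.   ,  0.   ,  0.001]), 'tau': array([-1.0000e-03, -5.3879e+01,  3.4644e+01,  1.8000e-02,  0.0000e+00,
       -0.0000e+00]), 'ee_pos': array([0.202, 0.484, 0.231]), 'eef_rot': array([ 0.196,  0.981, -0.001, -0.   ]), 'contact_force': array([-0.019, -0.047,  0.291]), 'wrist_torque': array([ 0.011, -0.001, -0.045]), 'grasp_force': np.float64(0.0), 'grip_width': np.float64(0.998)}
scene cam at [-0.441 -0.544  0.719]
copper_plate_0 0.54 [125. 207.  20.   8.] 26 [0.455 0.306 0.015] [0.451 0.292 0.012] [0.488 0.322 0.021]
magazine_a 0.73 [129. 201.  50.  54.] 718 [0.486 0.3   0.012] [ 0.385  0.281 -0.   ] [0.594 0.346 0.06 ]
pusher_knob 0.5 [140. 185.  18.  23.] 156 [0.582 0.322 0.018] [ 0.522  0.302 -0.001] [0.631 0.366 0.066]
pusher_knob 0.4 [122. 210.  -0.   4.] 4 [0.455 0.308 0.015] [0.453 0.303 0.014] [0.456 0.313 0.018]
processor_top 0.48 [357. 250.  17.   9.] 111 [ 0.552 -0.379  0.012] [ 0.536 -0.398  0.008] [ 0.565 -0.356  0.014]
top cam at [ 0.306 -0.029  1.288]
magazine_a 0.9 [136. 220.  26.  77.] 1237 [0.52  0.312 0.014] [ 0.393  0.284 -0.   ] [0.598 0.353 0.065]
pusher_knob 0.64 [132. 199.  13.  34.] 292 [0.555 0.322 0.018] [0.505 0.307 0.013] [0.595 0.336 0.066]
processor_top 0.49 [370. 192.  13.  12.] 170 [ 0.552 -0.374  0.012] [ 0.536 -0.396  0.007] [ 0.567 -0.352  0.018]
```

View pics/top.png

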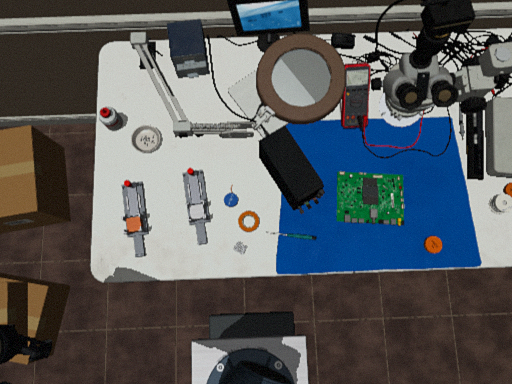

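View pics/scene.png

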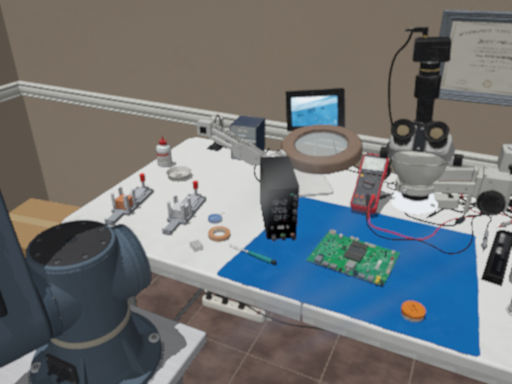

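The left magazine, at about (133,222), holds copper and its red knob is at about (128,184). The silver one is at about (195,205). The processor is at about (370,190), and the power supply at about (292,168) stands between.

```bash
cat >> h.py <<'E'
def plan(target, yaw=None):
    """tool-axis shift (units of .75 m) and turn (units of 180deg) to reach target TCP; yaw = world yaw of thing's y-axis aligned w/ tool y"""
    s=bot.read_state(); Rt=R.from_quat(s["eef_rot"])
    d=np.array(target)-s["ee_pos"]
    print("tcp",np.round(s["ee_pos"],4),"yaw err deg / tilt:",np.round(Rt.as_matrix(),4).tolist())
    print("shift m world",np.round(d,4),"tool units total",np.round(Rt.inv().apply(d)/.75,4))
    if yaw is not None:
        x=np.array([-np.cos(yaw),-np.sin(yaw),0]);y=np.array([-np.sin(yaw),np.cos(yaw),0])
        G=R.from_matrix(np.stack([x,y,[0,0,-1]],1)); t=Rt.inv()*G
        print("turn units",np.round(t.as_rotvec()/np.pi,4),"then shift in turned tool",np.round(G.inv().apply(d)/.75,4))
E
python3 - <<'E'
from h import *
for n in ["scene","top"]:
    c=dict(np.load(n+".npz")); W=cloud(c); b,g,r=[c["pixels"][...,i].astype(int) for i in range(3)]
    near=(abs(W[...,0]-.5)<.15)&(abs(W[...,1]-.33)<.09)
    red=near&(r>120)&(g<70)&(b<70)&(W[...,2]>.035)
    cop=near&(r>150)&(g>70)&(g<160)&(b<110)&(r-b>60)&(W[...,2]>.03)
    for k,m in [("red",red),("cop",cop)]: print(n,k,m.sum(),np.round(np.nanmean(W[m],0),3),np.round(W[m].min(0),3),np.round(W[m].max(0),3))
    m=near&(W[...,2]>.007)&(W[...,2]<.03); p=W[m][:,:2].astype(np.float32); print("base rect",cv2.minAreaRect(p), m.sum())
    pr=(abs(W[...,0]-.55)<.05)&(abs(W[...,1]+.375)<.05)&(c["pixels"].max(-1)<90)&(W[...,2]<.03)
    p=W[pr][:,:2].astype(np.float32); print("proc",cv2.minAreaRect(p),np.median(W[pr],0))
    bd=(abs(W[...,0]-.53)<.16)&(abs(W[...,1]+.37)<.18)&(g>r+25)&(g>b+15)
    p=W[bd][:,:2].astype(np.float32); print("board",cv2.minAreaRect(p),bd.sum())
print(dict(np.load("top.npz"))["vertical_fov"])
plan([.49,.31,.3],0)
E
```

```text
scene red 17 [0.584 0.322 0.056] [0.579 0.317 0.046] [0.589 0.328 0.068]
scene cop 46 [0.482 0.316 0.043] [0.451 0.294 0.038] [0.591 0.334 0.066]
base rect ((0.4919963777065277, 0.3118094205856323), (0.2255520224571228, 0.06322533637285233), 8.045687675476074) 540
proc ((0.5491214990615845, -0.36895641684532166), (0.05574440956115723, 0.08118128031492233), 89.33378601074219) [ 0.55064204 -0.3751836   0.01315133]
board ((0.529853880405426, -0.3734942674636841), (0.1940217763185501, 0.15146353840827942), 85.42203521728516) 1764
top red 25 [0.582 0.327 0.064] [0.454 0.32  0.036] [0.594 0.334 0.07 ]
top cop 178 [0.476 0.312 0.042] [0.455 0.293 0.034] [0.597 0.334 0.069]
base rect ((0.49280092120170593, 0.3499467372894287), (0.22477680444717407, 0.13313578069210052), 5.854644298553467) 1003
proc ((0.5464011430740356, -0.3723495602607727), (0.09363145381212234, 0.09057009220123291), 87.93983459472656) [ 0.5483625  -0.37300904  0.01330487]
board ((0.5301650762557983, -0.37434816360473633), (0.19719097018241882, 0.14679983258247375), 85.30059051513672) 2404
47.029972534321104
tcp [0.2019 0.4845 0.2313] yaw err deg / tilt: [[-0.9231, 0.3846, -0.0001], [0.3846, 0.9231, -0.0002], [0.0, -0.0002, -1.0]]
shift m world [ 0.2881 -0.1745  0.0687] tool units total [-0.4441 -0.0671 -0.0917]
turn units [-1.000e-04 -0.000e+00 -1.257e-01] then shift in turned tool [-0.3842 -0.2327 -0.0917]
```

Emit:
step_arm:
  rows:
    - [0,0,0,0,0,-0.0328]
    - [0,0,0,0,0,-0.0328]
    - [0,0,0,0,0,-0.0328]
    - [0,0,0,0,0,-0.0328]
    - [0,0,0,0,0,-0.0328]
    - [-0.023,-0.0175,-0.0016,0,0,0]
    - [-0.023,-0.0175,-0.0016,0,0,0]
    - [-0.023,-0.0175,-0.0016,0,0,0]
    - [-0.023,-0.0175,-0.0016,0,0,0]
    - [-0.023,-0.0175,-0.0016,0,0,0]
    - [-0.023,-0.0175,-0.0016,0,0,0]
    - [-0.023,-0.0175,-0.0016,0,0,0]
  hand: -1

```text
clock: 1.5
ee_pos: [0.3337, 0.4072, 0.2398]
eef_rot: [-0.06, 0.998, 0.0, 0.0]
contact_force: [0.0, 1.6, -0.3]
grip_width: -0.002
grasp_force: 0.0
```

Emit:
step_arm:
  rows:
    - [-0.023,-0.0175,-0.0016,0,0,0]
    - [-0.023,-0.0175,-0.0016,0,0,0]
    - [-0.023,-0.0175,-0.0016,0,0,0]
    - [-0.023,-0.0175,-0.0016,0,0,0]
    - [-0.023,-0.0175,-0.0016,0,0,0]
    - [-0.023,-0.0175,-0.0016,0,0,0]
    - [-0.023,-0.0175,-0.0016,0,0,0]
    - [-0.023,-0.0175,-0.0016,0,0,0]
    - [-0.023,-0.0175,-0.0016,0,0,0]
    - [0,0,0,0,0,0]
    - [0,0,0,0,0,0]

```text
clock: 2.42
ee_pos: [0.5018, 0.3087, 0.2502]
eef_rot: [-0.059, 0.998, -0.0, -0.0]
contact_force: [-0.3, -0.6, -0.7]
grip_width: -0.0
grasp_force: 0.0
```

```bash
cat >> h.py <<'E'
def wcloud(c):
    h,w=c["range_z"].shape; f=h/2/np.tan(np.radians(c["vertical_fov"])/2)
    v,u=np.mgrid[:h,:w]; z=c["range_z"]; dx,dy=u-c["cx"],v-c["cy"]; r=np.hypot(dx,dy)+1e-9; t=np.tan(np.minimum(r/f,1.5))
    P=np.stack([dx/r*t*z,dy/r*t*z,z],-1)
    M=R.from_rotvec(np.ravel(c["rvec"])).as_matrix()
    W=(P-np.ravel(c["tvec"]))@M; W[z==0]=np.nan
    return W
E
python3 - <<'E'
from h import *
s=bot.read_state(); print({k:np.round(v,4) for k,v in s.items() if k in("clock","joint_pos","ee_pos","eef_rot","grip_width")})
c=bot.camera("wrist"); np.savez("w1",**c); cv2.imwrite("pics/w1.png",c["pixels"]); W=wcloud(c)
M=R.from_rotvec(np.ravel(c["rvec"])).as_matrix(); print("cam at",np.round(-M.T@np.ravel(c["tvec"]),3),c["vertical_fov"])
for l in ["copper_plate_0","magazine_a","pusher_knob"]:
    for r in bot.regions_of("wrist",l)[:2]:
        m=r["pixels"]; p=W[m]; print(l,round(r["confidence"],2),np.round(r["extent"]),m.sum(),np.round(np.nanmedian(p,0),3),np.round(np.nanpercentile(p,2,axis=0),3),np.round(np.nanpercentile(p,98,axis=0),3))
b,g,r=[c["pixels"][...,i].astype(int) for i in range(3)]
near=(abs(W[...,0]-.5)<.15)&(abs(W[...,1]-.33)<.09)
red=near&(r>100)&(g<70)&(b<70)&(W[...,2]>.05)
cop=near&(r-b>50)&(g-b>5)&(W[...,2]>.035)&(W[...,2]<.05)
for k,m in [("red",red),("cop",cop)]:
    p=W[m]; print(k,m.sum(),np.round(np.median(p,0),4),cv2.minAreaRect(p[:,:2].astype(np.float32)))
m=near&(W[...,2]>.008)&(W[...,2]<.02)&(W[...,1]<.37)&(W[...,1]>.25); p=W[m][:,:2].astype(np.float32); print("base",cv2.minAreaRect(p),m.sum())
E
```

```text
{'clock': np.float64(2.4167), 'joint_pos': array([0.5515, 0.346 , 0.1876, 1.4129, 0.    , 0.4328]), 'ee_pos': array([0.5018, 0.3087, 0.2502]), 'eef_rot': array([-5.930e-02,  9.982e-01, -1.000e-04, -2.000e-04]), 'grip_width': np.float64(-0.0)}
cam at [0.424 0.301 0.393] 65.70646984690485
magazine_a 0.77 [264. 150.  44. 164.] 4938 [0.519 0.317 0.013] [0.39  0.289 0.01 ] [0.595 0.354 0.064]
pusher_knob 0.64 [265. 199.  16.  82.] 1407 [0.547 0.324 0.018] [0.502 0.309 0.016] [0.593 0.34  0.054]
red 10 [0.5829 0.3361 0.0654] ((0.5377247333526611, 0.3262898325920105), (0.10060715675354004, 0.0014474056661128998), 12.560966491699219)
cop 1087 [0.4735 0.3149 0.0419] ((0.47384166717529297, 0.31510603427886963), (0.039859339594841, 0.038473572582006454), 7.239470481872559)
base ((0.491628497838974, 0.3175200819969177), (0.21797475218772888, 0.06058896332979202), 7.263980388641357) 4426
```

View pics/w1.png

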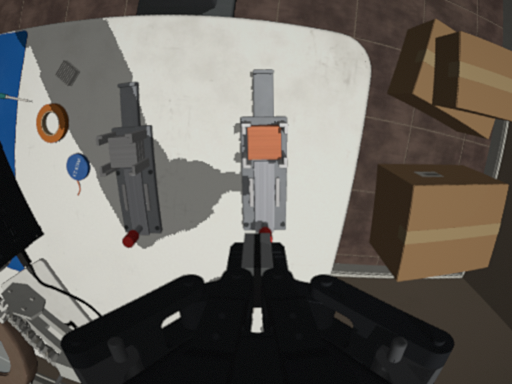

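Copper plate top at about (264,143), magazine column 240–287, red knob at about (265,232), partly hidden behind the fingers. Tower ≈ (0.473, 0.315), yaw ≈ 7.25°. Before going down I check for obstacles behind the knob.

```bash
python3 - <<'E'
from h import *
for n in ["scene","top"]:
    W=cloud(dict(np.load(n+".npz")))
    for zmin in (.03,.1):
        m=(W[...,0]>.6)&(W[...,0]<.76)&(W[...,1]>.2)&(W[...,1]<.46)&(W[...,2]>zmin)
        p=W[m]; print(n,zmin,m.sum(), np.round(p.min(0),3) if len(p) else "",np.round(p.max(0),3) if len(p) else "")
plan([.6221,.3340,.046],np.radians(7.25))
E
```

```text
scene 0.03 0  
scene 0.1 0  
top 0.03 0  
top 0.1 0  
tcp [0.5004 0.3097 0.2505] yaw err deg / tilt: [[-0.9927, -0.121, -0.0002], [-0.121, 0.9927, -0.0], [0.0002, -0.0, -1.0]]
shift m world [ 0.1217  0.0243 -0.2045] tool units total [-0.1651  0.0125  0.2727]
turn units [-0.     -0.0001 -0.0017] then shift in turned tool [-0.1651  0.0116  0.2727]
```

Emit:
step_arm:
  rows:
    - [-0.0206,0.0015,0.006,0,0,-0.0017]
    - [-0.0206,0.0015,0.006,0,0,0]
    - [-0.0206,0.0015,0.006,0,0,0]
    - [-0.0206,0.0015,0.006,0,0,0]
    - [-0.0206,0.0015,0.006,0,0,0]
    - [-0.0206,0.0015,0.006,0,0,0]
    - [-0.0206,0.0015,0.006,0,0,0]
    - [-0.0206,0.0015,0.006,0,0,0]
    - [0,0,0.03,0,0,0]
    - [0,0,0.03,0,0,0]
    - [0,0,0.03,0,0,0]
    - [0,0,0.03,0,0,0]

```text
clock: 3.62
ee_pos: [0.6219, 0.3344, 0.1236]
eef_rot: [-0.063, 0.998, 0.0, 0.0]
contact_force: [1.8, 0.5, 0.0]
grip_width: -0.001
grasp_force: 0.0
```

Emit:
step_arm:
  rows:
    - [0,0,0.03,0,0,0]
    - [0,0,0.02,0,0,0]
    - [0,0,0.02,0,0,0]
    - [0,0,0.02,0,0,0]
    - [0,0,0.015,0,0,0]
    - [0,0,0,0,0,0]
    - [0,0,0,0,0,0]

```text
clock: 4.2
ee_pos: [0.622, 0.3339, 0.0455]
eef_rot: [-0.063, 0.998, -0.0, -0.0]
contact_force: [0.3, -0.3, 0.6]
grip_width: -0.003
grasp_force: 0.0
```

```bash
python3 - <<'E'
from h import *
c=bot.camera("scene"); cv2.imwrite("pics/s2.png",cv2.resize(c["pixels"][130:260,60:230],None,fx=4,fy=4))
k=[.4733+.050*.992,.3151+.05*.1262]
s=118+20-66-20
t=.070 # tcp distance from tower at stop (50+9+11)
plan([.4733+t*.992,.3151+t*.1262,.046],np.radians(7.25)); print(bot.read_state()["contact_force"])
E
```

```text
tcp [0.6226 0.3341 0.0464] yaw err deg / tilt: [[-0.992, -0.126, 0.0004], [-0.126, 0.992, 0.0002], [-0.0004, 0.0001, -1.0]]
shift m world [-0.0799 -0.0102 -0.0004] tool units total [ 0.1074 -0.      0.0004]
turn units [ 0.      0.0001 -0.0001] then shift in turned tool [0.1074 0.     0.0005]
[-0.07217881  0.55966014  0.79928102]
```

View pics/s2.png

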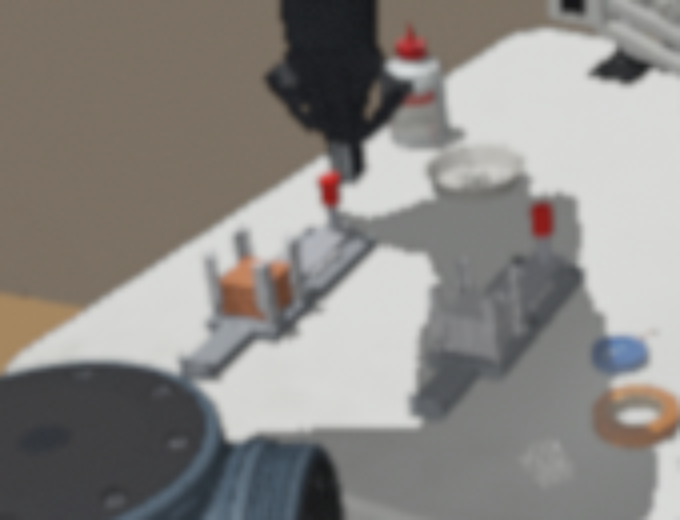

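The shut fingers, at about (345,160) in the crop, stand just behind the red knob at (330,190). Next I push toward the tower.

Emit:
step_arm:
  rows:
    - [0.01,0,0,0,0,0]
    - [0.01,0,0,0,0,0]
    - [0.01,0,0,0,0,0]
    - [0.01,0,0,0,0,0]
    - [0.01,0,0,0,0,0]
    - [0.01,0,0,0,0,0]
    - [0.01,0,0,0,0,0]
    - [0.01,0,0,0,0,0]
    - [0.01,0,0,0,0,0]
    - [0.008,0,0,0,0,0]
    - [0,0,0,0,0,0]

```text
clock: 5.17
ee_pos: [0.5504, 0.3244, 0.0468]
eef_rot: [-0.063, 0.998, 0.0, 0.002]
contact_force: [6.9, -0.4, -2.8]
grip_width: 0.0
grasp_force: 3.3
```

Emit:
step_arm:
  rows:
    - [0.003,0,0,0,0,0]
    - [0,0,0,0,0,0]
    - [0,0,0,0,0,0]

```text
clock: 5.42
ee_pos: [0.549, 0.3242, 0.0468]
eef_rot: [-0.063, 0.998, 0.0, 0.002]
contact_force: [9.1, 0.2, -3.3]
grip_width: 0.0
grasp_force: 4.0
```

Emit:
step_arm:
  rows:
    - [0.003,0,0,0,0,0]
    - [0,0,0,0,0,0]
    - [0,0,0,0,0,0]

```text
clock: 5.67
ee_pos: [0.5471, 0.3239, 0.0469]
eef_rot: [-0.063, 0.998, 0.0, 0.003]
contact_force: [9.2, -0.6, -3.3]
grip_width: 0.002
grasp_force: 4.5
```

Emit:
step_arm:
  rows:
    - [0.003,0,0,0,0,0]
    - [0,0,0,0,0,0]
    - [0,0,0,0,0,0]

```text
clock: 5.92
ee_pos: [0.5449, 0.3237, 0.0469]
eef_rot: [-0.063, 0.998, 0.0, 0.003]
contact_force: [8.5, -0.3, -2.9]
grip_width: -0.003
grasp_force: 4.7
```

Emit:
step_arm:
  rows:
    - [0.003,0,0,0,0,0]
    - [0,0,0,0,0,0]
    - [0,0,0,0,0,0]

```text
clock: 6.17
ee_pos: [0.5438, 0.3235, 0.047]
eef_rot: [-0.062, 0.998, 0.0, 0.004]
contact_force: [13.2, -0.3, -5.6]
grip_width: 0.0
grasp_force: 6.6
```

Emit:
step_arm:
  rows:
    - [0.003,0,0,0,0,0]
    - [0,0,0,0,0,0]
    - [0,0,0,0,0,0]

```text
clock: 6.42
ee_pos: [0.5436, 0.3235, 0.0472]
eef_rot: [-0.062, 0.998, 0.0, 0.005]
contact_force: [21.3, 0.6, -10.4]
grip_width: 0.001
grasp_force: 10.4
```

```bash
python3 - <<'E'
from h import *
c=bot.camera("wrist"); np.savez("w2",**c); W=wcloud(c); print(bot.read_state()["contact_force"])
cv2.imwrite("pics/w2.png",c["pixels"])
b,g,r=[c["pixels"][...,i].astype(int) for i in range(3)]
cop=(abs(W[...,0]-.44)<.1)&(abs(W[...,1]-.31)<.06)&(r-b>50)&(g-b>5)
for lo,hi in ((.017,.026),(.027,.037),(.037,.048)):
    p=W[cop&(W[...,2]>lo)&(W[...,2]<hi)]
    if len(p)>5: print(lo,len(p),np.round(np.median(p,0),4),cv2.minAreaRect(p[:,:2].astype(np.float32)))
E
```

```text
[ 20.98732412  -1.21689557 -10.40753841]
0.017 3208 [0.4223 0.3081 0.0219] ((0.42187193036079407, 0.30810216069221497), (0.0271930955350399, 0.039671365171670914), 6.852479457855225)
0.027 343 [0.4708 0.3132 0.0368] ((0.47214314341545105, 0.31493186950683594), (0.04006282240152359, 0.039820704609155655), 7.740828037261963)
0.037 5472 [0.4726 0.3146 0.0381] ((0.4725480377674103, 0.31507444381713867), (0.03935215622186661, 0.03979234769940376), 7.327813148498535)
```

View pics/w2.png

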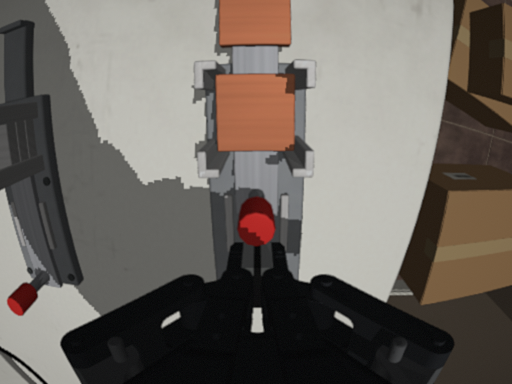

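At the stop (force jumped to 21 N), the fed plate is on the tongue at about (255,20), clear of the stack at (255,112). Next I bring the knob home gently by backing off, then rise.

Emit:
step_arm:
  rows:
    - [-0.01,0,0,0,0,0]
    - [-0.01,0,0,0,0,0]
    - [-0.01,0,0,0,0,0]
    - [-0.01,0,0,0,0,0]
    - [-0.01,0,0,0,0,0]
    - [-0.01,0,0,0,0,0]
    - [-0.01,0,0,0,0,0]
    - [-0.01,0,0,0,0,0]
    - [-0.01,0,0,0,0,0]
    - [-0.01,0,0,0,0,0]
    - [-0.01,0,0,0,0,0]
    - [-0.01,0,0,0,0,0]

```text
clock: 7.47
ee_pos: [0.6284, 0.3343, 0.0455]
eef_rot: [-0.063, 0.998, -0.0, -0.0]
contact_force: [-0.5, -0.3, 0.0]
grip_width: 0.003
grasp_force: 0.0
```

Emit:
step_arm:
  rows:
    - [0,0,-0.025,0,0,0]
    - [0,0,-0.025,0,0,0]
    - [0,0,-0.025,0,0,0]
    - [0,0,-0.025,0,0,0]
    - [0,0,-0.025,0,0,0]
    - [0,0,-0.025,0,0,0]
    - [0,0,-0.025,0,0,0]
    - [0.025,0,-0.01,0,0,0]
    - [0.025,0,0,0,0,0]
    - [0.025,0,0,0,0,0]
    - [0.025,0,0,0,0,0]
    - [0.025,0,0,0,0,0]

```text
clock: 8.47
ee_pos: [0.5342, 0.3223, 0.1846]
eef_rot: [-0.063, 0.998, -0.0, -0.0]
contact_force: [1.0, 0.9, 0.4]
grip_width: -0.0
grasp_force: 0.0
```

Emit:
step_arm:
  rows:
    - [0.025,0,0,0,0,0]
    - [0.025,0,0,0,0,0]
    - [0.025,0,0,0,0,0]
    - [0,0,0,0,0,0]
    - [0,0,0,0,0,0]
  hand: 1

```text
clock: 8.88
ee_pos: [0.4788, 0.3156, 0.1851]
eef_rot: [-0.063, 0.998, 0.0, 0.0]
contact_force: [0.1, -0.1, -0.2]
grip_width: 0.708
grasp_force: 0.0
```

```bash
python3 - <<'E'
from h import *
c=bot.camera("wrist"); np.savez("w3",**c); W=wcloud(c)
cv2.imwrite("pics/w3.png",c["pixels"])
b,g,r=[c["pixels"][...,i].astype(int) for i in range(3)]
cop=(abs(W[...,0]-.44)<.1)&(abs(W[...,1]-.31)<.06)&(r-b>50)&(g-b>5)
for lo,hi in ((.017,.026),(.027,.048)):
    m=cop&(W[...,2]>lo)&(W[...,2]<hi)
    if m.sum()>5:
        p=W[m]; v,u=np.nonzero(m); print(lo,len(p),np.round(np.median(p,0),4),cv2.minAreaRect(p[:,:2].astype(np.float32)),u.mean(),v.mean())
# stereo of fed plate: top cam silhouette
c2=bot.camera("top"); W2=cloud(c2); b,g,r=[c2["pixels"][...,i].astype(int) for i in range(3)]
m=(abs(W2[...,0]-.43)<.09)&(abs(W2[...,1]-.31)<.05)&(r-b>60)&(W2[...,2]<.027)&(W2[...,2]>.01)
print("top",m.sum(),np.round(W2[m].mean(0),4))
red=(abs(W2[...,0]-.57)<.07)&(abs(W2[...,1]-.325)<.04)&(r>120)&(g<70)&(b<70); print("knob",np.round(np.median(W2[red],0),3))
plan([.4733-.06*.992,.3151-.06*.1262,.010],np.radians(7.25)); print(bot.read_state()["contact_force"],bot.read_state()["clock"])
E
```

```text
0.017 1461 [0.4148 0.3071 0.022 ] ((0.4256461262702942, 0.30830150842666626), (0.0606430284678936, 0.03881235793232918), 7.575333118438721) 255.26694045174537 112.96577686516085
0.027 1328 [0.4733 0.3148 0.032 ] ((0.4744548201560974, 0.31535062193870544), (0.038750629872083664, 0.03922261297702789), 7.311068058013916) 255.58960843373495 171.226656626506
top 197 [0.418  0.3039 0.0217]
knob [0.587 0.328 0.065]
tcp [0.4798 0.3157 0.1847] yaw err deg / tilt: [[-0.9921, -0.1254, 0.0007], [-0.1254, 0.9921, 0.0003], [-0.0007, 0.0002, -1.0]]
shift m world [-0.066  -0.0082 -0.1747] tool units total [8.890e-02 1.000e-04 2.329e-01]
turn units [ 0.0001  0.0002 -0.0002] then shift in turned tool [0.0887 0.0003 0.233 ]
[ 0.21907995 -1.0200262  -0.4312281 ] 8.9833
```

View pics/w3.png

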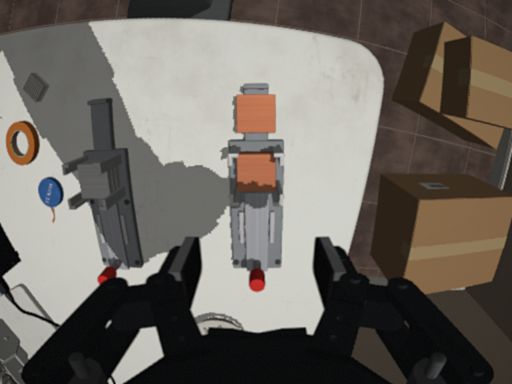

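The stack has dropped (its top is now at 32 mm), and the knob is home at (257,280). The fed plate lies on the tongue at (255,113), ≈ (0.4148, 0.307), top at 22 mm. Next I move over it and descend.

Emit:
step_arm:
  rows:
    - [0.022,0,0,0,0,0]
    - [0.022,0,0,0,0,0]
    - [0.022,0,0,0,0,0]
    - [0.022,0,0,0,0,0]
    - [0,0,0.03,0,0,0]
    - [0,0,0.03,0,0,0]
    - [0,0,0.03,0,0,0]
    - [0,0,0.03,0,0,0]
    - [0,0,0.02,0,0,0]
    - [0,0,0.02,0,0,0]
    - [0,0,0,0,0,0]
    - [0,0,0,0,0,0]

```text
clock: 9.98
ee_pos: [0.4138, 0.307, 0.064]
eef_rot: [-0.063, 0.998, -0.001, -0.001]
contact_force: [0.4, -0.8, 0.5]
grip_width: 1.001
grasp_force: 0.0
```

```bash
python3 - <<'E'
from h import *
c=bot.camera("wrist"); W=wcloud(c)
cv2.imwrite("pics/w4.png",c["pixels"])
b,g,r=[c["pixels"][...,i].astype(int) for i in range(3)]
m=(abs(W[...,0]-.41)<.04)&(abs(W[...,1]-.305)<.04)&(r-b>50)&(g-b>5)&(W[...,2]>.017)&(W[...,2]<.026)
p=W[m]; print(len(p),np.median(p,0),cv2.minAreaRect(p[:,:2].astype(np.float32)))
plan([.4145,.3075,.006],np.radians(7.25)); print(bot.read_state()["contact_force"])
E
```

```text
1167 [0.40173724 0.30857687 0.02188251] ((0.40976494550704956, 0.3067467510700226), (0.02912680245935917, 0.038762323558330536), 7.676387310028076)
tcp [0.4143 0.3074 0.0648] yaw err deg / tilt: [[-0.9921, -0.1251, -0.0], [-0.1251, 0.9921, -0.0001], [0.0, -0.0001, -1.0]]
shift m world [ 0.0002  0.0001 -0.0588] tool units total [-0.0003  0.0001  0.0784]
turn units [-0.     -0.     -0.0004] then shift in turned tool [-0.0003  0.0001  0.0784]
[0.147671   0.02349741 0.37458799]
```

View pics/w4.png

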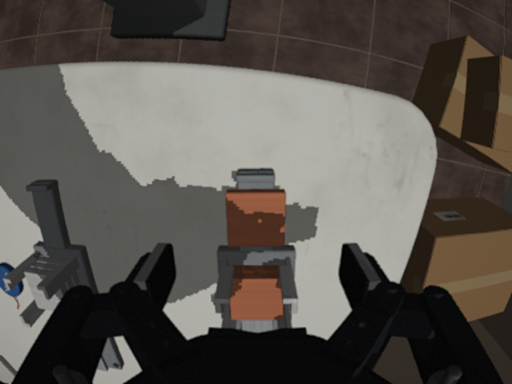

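The plate at (255,218) is centred between the open fingers. Next I descend and grip.

Emit:
step_arm:
  rows:
    - [0,0,0.02,0,0,0]
    - [0,0,0.02,0,0,0]
    - [0,0,0.016,0,0,0]
    - [0,0,0.012,0,0,0]
    - [0,0,0.01,0,0,0]
    - [0,0,0,0,0,0]
    - [0,0,0,0,0,0]

```text
clock: 10.62
ee_pos: [0.4138, 0.3073, 0.0063]
eef_rot: [-0.063, 0.998, -0.0, 0.0]
contact_force: [0.5, -0.8, 0.3]
grip_width: 1.002
grasp_force: 0.0
```

Emit:
step_arm:
  rows:
    - [0,0,0,0,0,0]
    - [0,0,0,0,0,0]
    - [0,0,0,0,0,0]
    - [0,0,0,0,0,0]
    - [0,0,0,0,0,0]
    - [0,0,0,0,0,0]
    - [0,0,0,0,0,0]
    - [0,0,0,0,0,0]
    - [0,0,0,0,0,0]
    - [0,0,0,0,0,0]
  hand: -1
  grip_force: 40

```text
clock: 11.45
ee_pos: [0.4138, 0.3073, 0.0066]
eef_rot: [-0.063, 0.998, 0.0, 0.0]
contact_force: [-0.7, -2.1, 5.4]
grip_width: 0.453
grasp_force: 40.1
```

Emit:
step_arm:
  rows:
    - [0,0,-0.01,0,0,0]
    - [0,0,-0.02,0,0,0]
    - [0,0,-0.03,0,0,0]
    - [0,0,-0.03,0,0,0]
    - [0,0,-0.03,0,0,0]
    - [0,0,-0.03,0,0,0]
    - [0,0,-0.03,0,0,0.0133]
    - [0,0,-0.03,0,0,0.0133]
    - [0,0,-0.03,0,0,0.0133]
    - [0,0,-0.03,0,0,0.0133]
    - [0,0,-0.03,0,0,0.0132]
    - [0,0,-0.03,0,0,0]

```text
clock: 12.45
ee_pos: [0.4131, 0.3069, 0.2551]
eef_rot: [0.043, 0.999, -0.0, -0.0]
contact_force: [0.4, -0.1, -1.1]
grip_width: 0.454
grasp_force: 41.0
```

Emit:
step_arm:
  rows:
    - [-0.0057,-0.034,0,0,0,0]
    - [-0.0057,-0.034,0,0,0,0]
    - [-0.0057,-0.034,0,0,0,0]
    - [-0.0057,-0.034,0,0,0,0]
    - [-0.0057,-0.034,0,0,0,0]
    - [-0.0057,-0.034,0,0,0,0]
    - [-0.0057,-0.034,0,0,0,0]
    - [-0.0057,-0.034,0,0,0,0]
    - [-0.0057,-0.034,0,0,0,0]
    - [-0.0057,-0.034,0,0,0,0]
    - [-0.0057,-0.034,0,0,0,0]
    - [-0.0057,-0.031,0,0,0,0]

```text
clock: 13.45
ee_pos: [0.439, -0.0012, 0.254]
eef_rot: [0.041, 0.999, -0.0, 0.0]
contact_force: [0.8, 0.4, -1.7]
grip_width: 0.453
grasp_force: 41.1
```

```bash
python3 - <<'E'
from h import *
print(bot.read_state()["grip_width"],bot.read_state()["grasp_force"])
for n in ["scene","top"]:
    W=cloud(dict(np.load(n+".npz")))
    for zmin in (.1,.18,.24):
        m=(W[...,0]>.35)&(W[...,0]<.72)&(W[...,1]<.05)&(W[...,1]>-.47)&(W[...,2]>zmin)
        p=W[m]; print(n,zmin,m.sum(), np.round(p.min(0),3) if len(p) else "",np.round(p.max(0),3) if len(p) else "")
plan([.60,-.37,.25],np.radians(-4.7))
E
```

```text
0.45314736788443377 41.056113839149475
scene 0.1 2669 [ 0.496 -0.451  0.1  ] [0.72  0.05  0.303]
scene 0.18 330 [ 0.681 -0.451  0.18 ] [0.72  0.049 0.303]
scene 0.24 207 [ 0.694 -0.451  0.263] [ 0.72  -0.391  0.303]
top 0.1 3386 [ 0.501 -0.47   0.1  ] [0.72  0.05  0.301]
top 0.18 395 [ 0.685 -0.47   0.18 ] [0.72  0.049 0.301]
top 0.24 203 [ 0.699 -0.47   0.272] [ 0.72  -0.39   0.301]
tcp [ 0.439  -0.0012  0.254 ] yaw err deg / tilt: [[-0.9966, 0.0829, 0.0001], [0.0829, 0.9966, -0.0002], [-0.0001, -0.0002, -1.0]]
shift m world [ 0.161  -0.3688 -0.004 ] tool units total [-0.2546 -0.4723  0.0055]
turn units [-0.0001  0.     -0.0003] then shift in turned tool [-0.2542 -0.4725  0.0054]
```

Emit:
step_arm:
  rows:
    - [-0.0144,-0.034,0,0,0,0]
    - [-0.0144,-0.034,0,0,0,0]
    - [-0.0144,-0.034,0,0,0,0]
    - [-0.0144,-0.034,0,0,0,0]
    - [-0.0144,-0.034,0,0,0,0]
    - [-0.0144,-0.034,0,0,0,0]
    - [-0.0144,-0.034,0,0,0,0]
    - [-0.0144,-0.034,0,0,0,0]
    - [-0.0144,-0.034,0,0,0,0]
    - [-0.0144,-0.034,0,0,0,0]
    - [-0.0144,-0.034,0,0,0,0]
    - [-0.0144,-0.034,0,0,0,0]

```text
clock: 14.45
ee_pos: [0.5433, -0.3166, 0.2539]
eef_rot: [0.041, 0.999, 0.0, -0.0]
contact_force: [1.2, -0.9, -1.9]
grip_width: 0.455
grasp_force: 41.1
```

Emit:
step_arm:
  rows:
    - [-0.0144,-0.034,0,0,0,0]
    - [-0.0144,-0.034,0,0,0,0]
    - [0,0,0,0,0,0]
    - [0,0,0,0,0,0]
    - [0,0,0,0,0,0]

```text
clock: 14.87
ee_pos: [0.5603, -0.3677, 0.2534]
eef_rot: [0.042, 0.999, 0.0, -0.0]
contact_force: [-1.3, 0.2, -1.2]
grip_width: 0.455
grasp_force: 41.1
```

```bash
python3 - <<'E'
from h import *
c=bot.camera("wrist"); np.savez("w5",**c); W=wcloud(c); px=c["pixels"]
cv2.imwrite("pics/w5.png",px)
for r in bot.regions_of("wrist","processor_top")[:2]:
    m=r["pixels"]; p=W[m]; print(round(r["confidence"],2),np.round(r["extent"]),m.sum(),np.round(np.nanmedian(p,0),4))
dark=(abs(W[...,0]-.55)<.04)&(abs(W[...,1]+.375)<.04)&(px.max(-1)<80)&(W[...,2]>.009)&(W[...,2]<.017)
dark=cv2.morphologyEx(dark.astype(np.uint8),cv2.MORPH_OPEN,np.ones((5,5)))>0
p=W[dark]; print("dark",len(p),np.median(p,0),cv2.minAreaRect(p[:,:2].astype(np.float32)))
b,g,r=[px[...,i].astype(int) for i in range(3)]
bd=(abs(W[...,0]-.53)<.13)&(abs(W[...,1]+.37)<.14)&(g>r+25)&(g>b+15)&(W[...,2]<.015)
p=W[bd][:,:2].astype(np.float32); print("board",cv2.minAreaRect(p),bd.sum())
cop=(r-b>50)&(g-b>5)&(W[...,2]>.2); q=W[cop]
if len(q)>20: print("plate",len(q),np.median(q,0),np.percentile(q,[2,98],axis=0),cv2.minAreaRect(q[:,:2].astype(np.float32)))
plan([.55,-.374,.03],np.radians(-4.7))
E
```

```text
0.97 [252. 152.  36.  25.] 819 [ 0.5497 -0.3728  0.0121]
dark 1501 [ 0.54051615 -0.37673045  0.01409819] ((0.5485075116157532, -0.3727051019668579), (0.042869262397289276, 0.08040115237236023), 84.43544006347656)
board ((0.5298891663551331, -0.37095826864242554), (0.19566702842712402, 0.1485780030488968), 85.05860137939453) 11132
plate 5084 [ 0.55931437 -0.36641622  0.26853824] [[ 0.54224752 -0.38514864  0.26740568]
 [ 0.58017412 -0.34793689  0.26970027]] ((0.5616894364356995, -0.3663845360279083), (0.03947063535451889, 0.0401993952691555), 85.24134063720703)
tcp [ 0.5604 -0.3671  0.254 ] yaw err deg / tilt: [[-0.9966, 0.0821, -0.0001], [0.0821, 0.9966, 0.0001], [0.0001, 0.0001, -1.0]]
shift m world [-0.0104 -0.0069 -0.224 ] tool units total [ 0.013  -0.0103  0.2986]
turn units [ 0. -0. -0.] then shift in turned tool [ 0.0131 -0.0103  0.2986]
```

View pics/w5.png

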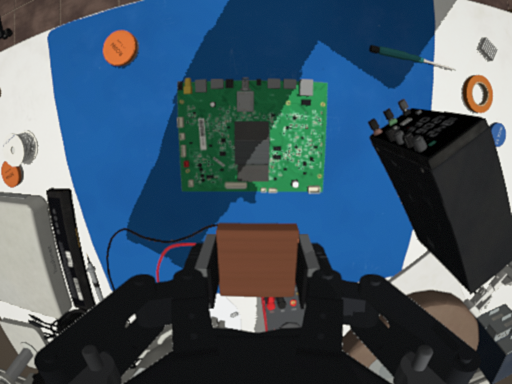

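The held plate is at (257,260). The board spans (180–327, 80–192), and the dark parts are around (252,120–180), partly in shadow. I zoom in to tell the processor from its neighbours.

```bash
python3 - <<'E'
from h import *
c=bot.camera("wrist"); W=wcloud(c); px=c["pixels"]
r=bot.regions_of("wrist","processor_top")[0]
cr=px[100:200,190:330].astype(float)/255; g=(255*cr**.45).astype(np.uint8); g=cv2.resize(g,None,fx=5.5,fy=5.5,interpolation=cv2.INTER_CUBIC)
cs,_=cv2.findContours(cv2.resize(r["pixels"][100:200,190:330].astype(np.uint8),None,fx=5.5,fy=5.5),cv2.RETR_EXTERNAL,cv2.CHAIN_APPROX_NONE)
cv2.drawContours(g,cs,-1,(0,0,255),1); cv2.imwrite("pics/w6.png",g)
p=W[r["pixels"]]; print(r["confidence"],cv2.minAreaRect(p[:,:2].astype(np.float32)))
for v in range(114,186,4): print(v, np.round(W[v,252,:],4), px[v,[240,252,264]].max(-1), np.round(W[v,[232,240,264,272],2],3))
E
```

```text
0.91 ((0.548566460609436, -0.37253662943840027), (0.04440980777144432, 0.03266695886850357), 85.67060852050781)
114 [ 0.5005 -0.3673  0.0083] [86 77 72] [0.009 0.01  0.008 0.009]
118 [ 0.5058 -0.3678  0.0074] [91 78 88] [0.007 0.007 0.008 0.008]
122 [ 0.5104 -0.368   0.0167] [39 42 42] [0.009 0.015 0.014 0.009]
126 [ 0.5156 -0.3685  0.0152] [41 42 42] [0.007 0.015 0.016 0.009]
130 [ 0.5209 -0.369   0.014 ] [39 41 42] [0.007 0.016 0.015 0.009]
134 [ 0.5261 -0.3694  0.0144] [41 40 42] [0.008 0.016 0.015 0.008]
138 [ 0.5312 -0.3698  0.0151] [42 42 44] [0.009 0.013 0.014 0.008]
142 [ 0.537  -0.3704  0.0108] [42 42 83] [0.008 0.011 0.013 0.008]
146 [ 0.5421 -0.3708  0.0122] [44 43 85] [0.007 0.011 0.012 0.01 ]
150 [ 0.5472 -0.3712  0.0129] [42 41 82] [0.007 0.013 0.012   nan]
154 [ 0.5529 -0.3717  0.0111] [43 73 82] [0.008 0.012 0.012 0.007]
158 [ 0.5578 -0.3721  0.013 ] [41 82 81] [0.01  0.012 0.012 0.01 ]
162 [ 0.5634 -0.3726  0.0121] [43 83 80] [0.008 0.012 0.012 0.009]
166 [ 0.5686 -0.373   0.0129] [40 79 81] [0.008 0.014 0.014 0.008]
170 [ 0.5735 -0.3734  0.0152] [66 76 79] [0.008 0.014 0.013 0.007]
174 [ 0.579  -0.3739  0.0148] [78 76 77] [0.009 0.014 0.014 0.008]
178 [ 0.5844 -0.3744  0.015 ] [67 77 78] [0.008 0.015 0.014 0.01 ]
182 [ 0.592  -0.3751  0.0078] [ 97  83 138] [0.01  0.008 0.009 0.007]
```

View pics/w6.png

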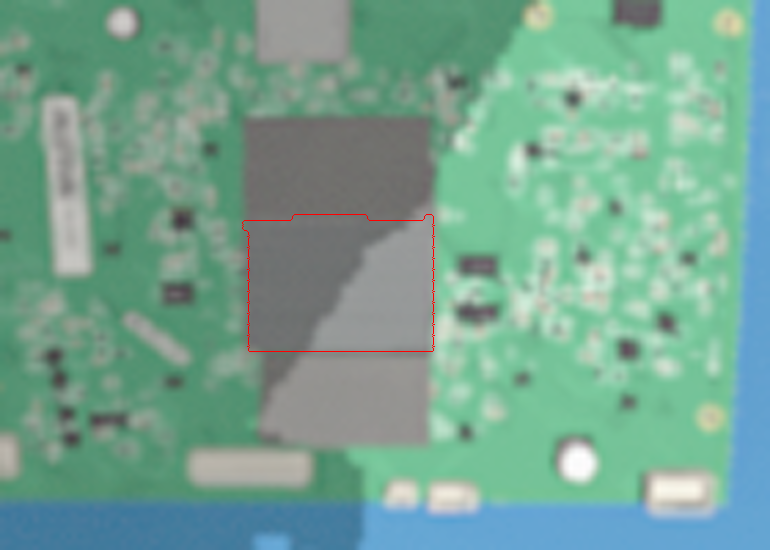

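The dark column has three parts: brownish blocks above (rows 117–215) and below (350–445), and the blue-grey part between, outlined by the network. Before placing, I go lower and get accurate heights and edges numerically.

Emit:
step_arm:
  rows:
    - [0,0,0.025,0,0,0]
    - [0,0,0.025,0,0,0]
    - [0,0,0.025,0,0,0]
    - [0,0,0.025,0,0,0]
    - [0,0,0.025,0,0,0]
    - [0,0,0.02,0,0,0]
    - [0,0,0,0,0,0]
    - [0,0,0,0,0,0]

```text
clock: 15.73
ee_pos: [0.5604, -0.3673, 0.1448]
eef_rot: [0.041, 0.999, 0.0, -0.0]
contact_force: [-0.1, -0.3, -1.3]
grip_width: 0.456
grasp_force: 41.1
```

```bash
python3 - <<'E'
from h import *
P=[];C=[]
for i in range(6):
    c=bot.camera("wrist"); W=wcloud(c); P.append(W)
    if i==0:
        for r in bot.regions_of("wrist","processor_top")[:2]: print(r["confidence"],r["extent"],cv2.minAreaRect(W[r["pixels"]][:,:2].astype(np.float32)),np.median(W[r["pixels"]],0))
W=np.nanmedian(P,0); px=c["pixels"].astype(int); np.savez("w7",W=W,px=px)
a=np.radians(-4.7); u=np.array([np.cos(a),np.sin(a)]); v=np.array([-np.sin(a),np.cos(a)])
o=np.array([.5487,-.3726]); q=W[...,:2]-o; X=q@u; Y=q@v
ok=(W[...,2]<.05)
print("profile along x (|y|<18):  x  z  BGR")
for x in np.arange(-.10,.07,.004):
    m=ok&(abs(Y)<.018)&(abs(X-x)<.002)
    if m.sum()>3: print(round(x*1000),round(1000*np.median(W[m][:,2]),1),np.median(px[m],0), m.sum())
print("profile along y (|x|<13)")
for y in np.arange(-.044,.045,.004):
    m=ok&(abs(X)<.013)&(abs(Y-y)<.002)
    if m.sum()>3: print(round(y*1000),round(1000*np.median(W[m][:,2]),1),round(1000*np.percentile(W[m][:,2],95),1),np.median(px[m],0))
b,g,r=[px[...,i] for i in range(3)]
bd=ok&(g>r+25)&(g>b+15)&(W[...,2]<.015); print("board x,y range",np.percentile(X[bd],[.5,99.5]),np.percentile(Y[bd],[.5,99.5]))
s=bot.read_state(); print(s["ee_pos"],s["clock"])
cop=(r-b>40)&(W[...,2]>.1); 
if cop.sum()>20: print("plate",cv2.minAreaRect(W[cop][:,:2].astype(np.float32)),np.median(W[cop],0))
E
```

```text
0.73 [249.8, 172.4, 48.7, 34.1] ((0.5489487648010254, -0.3725769519805908), (0.043821752071380615, 0.031199689954519272), 80.59868621826172) [nan nan nan]
profile along x (|y|<18):  x  z  BGR
-100 2.0 [88. 52. 14.] 152
-96 2.1 [88. 52. 15.] 138
-92 8.2 [48.5 64.5 27. ] 152
-88 8.6 [43. 68. 23.] 165
-84 8.4 [43. 71. 22.] 165
-80 8.6 [46. 75. 28.] 155
-76 17.4 [72. 77. 73.] 181
-72 17.5 [82. 85. 85.] 179
-68 17.6 [80.  83.  83.5] 160
-64 17.5 [81.5 84.5 84. ] 180
-60 17.3 [70.5 77.  70.5] 180
-56 17.6 [78.  80.  80.5] 160
-52 8.0 [54. 77. 38.] 158
-48 7.9 [57. 83. 41.] 153
-44 8.0 [61. 85. 45.] 167
-40 8.4 [44.  68.5 38. ] 182
-36 14.6 [39. 41. 42.] 192
-32 14.7 [39. 41. 42.] 156
-28 14.7 [40. 41. 42.] 156
-24 14.7 [39. 41. 41.] 165
-20 14.7 [39. 41. 41.] 185
-16 14.7 [41. 43. 44.] 119
-12 12.2 [43. 43. 41.] 176
-8 12.2 [43. 43. 42.] 165
-4 12.2 [43. 43. 41.] 152
0 12.2 [43. 43. 41.] 152
4 12.2 [43. 43. 42.] 152
8 12.2 [43. 43. 41.] 151
12 12.2 [44.  44.5 42. ] 148
16 12.4 [54. 56. 52.] 161
20 14.4 [45.5 48.  48.5] 138
24 14.4 [38. 40. 41.] 146
28 14.4 [38. 40. 40.] 144
32 14.4 [38. 40
[... 426 characters left out ...]
43. 41.]
-12 12.1 12.6 [43. 43. 41.]
-8 12.2 12.6 [42. 43. 41.]
-4 12.2 12.6 [43. 43. 41.]
0 12.2 12.7 [42. 43. 41.]
4 12.2 12.7 [43. 43. 41.]
8 12.3 12.7 [44. 45. 43.]
12 12.2 12.7 [80. 80. 77.]
16 12.2 12.6 [82. 82. 79.]
20 12.2 12.7 [82. 82. 79.]
24 8.1 11.5 [ 84.5 135.   60. ]
28 8.2 9.4 [ 84.  136.   52.5]
32 8.6 9.4 [ 77.5 116.5  46.5]
36 8.4 9.4 [ 74.  111.5  44. ]
40 8.0 8.8 [ 83.  142.   47.5]
44 7.9 8.7 [ 92. 148.  57.]
board x,y range [-0.09117736  0.05476811] [-0.09627295  0.09731709]
[ 0.56101675 -0.36823213  0.14566082] 16.0833
plate ((0.5609812140464783, -0.38166236877441406), (0.06839447468519211, 0.040103644132614136), 84.56147766113281) [ 0.55860459 -0.36709978  0.16123263]
```

```bash
python3 - <<'E'
from h import *
d=np.load("w7.npz"); W=d["W"]; px=d["px"]
a=np.radians(-4.7); u=np.array([np.cos(a),np.sin(a)]); v=np.array([-np.sin(a),np.cos(a)])
q=W[...,:2]-np.array([.5487,-.3726]); X=q@u; Y=q@v; z=W[...,2]
print("heights (mm, p90) rows X, cols Y"); ys=np.arange(-.096,.1,.012); print("      ",[round(y*1000) for y in ys])
for x in np.arange(-.1,.064,.006):
    print(round(x*1000),[ (round(1000*np.nanpercentile(z[m],75),0) if (m:=(abs(X-x)<.003)&(abs(Y-y)<.006)&(z<.05)).sum()>4 else None) for y in ys])
# edges of blocks: fine boundaries
def edge(m0,ax,lo,hi,thr,up):
    t=np.arange(lo,hi,.001); f=[np.nanmedian(z[m0&(abs(ax-k)<.0008)&(z<.05)]) for k in t]; print([ (round(k*1000),round(f_*1000,1)) for k,f_ in zip(t,f)])
edge(abs(Y)<.018,X,-.019,-.010,0,0); edge(abs(Y)<.018,X,.013,.022,0,0)
edge(abs(X)<.012,Y,-.027,-.018,0,0); edge(abs(X)<.012,Y,.018,.027,0,0)
print("block y edges"); edge(abs(X+.028)<.008,Y,-.027,-.018,0,0); edge(abs(X+.028)<.008,Y,.018,.027,0,0)
for n in ["dummy"]:
    g=(px[...,1]>px[...,2]+25)&(px[...,1]>px[...,0]+15)&(z<.015); print(cv2.minAreaRect(W[g][:,:2].astype(np.float32)))
m=(abs(Y)<.06)&(X>-.012)&(X<.012)
# yaw of processor sides: fit left side edge
for x in (-.012,-.006,0,.006,.012):
    mm=(abs(X-x)<.003)&(z>.0105)&(z<.014)&(abs(Y)<.03)&(px.max(-1)-px.min(-1)<12); print(x,np.percentile(Y[mm],[.5,99.5]))
E
```

```text
heights (mm, p90) rows X, cols Y
       [-96, -84, -72, -60, -48, -36, -24, -12, 0, 12, 24, 36, 48, 60, 72, 84, 96]
-100 [np.float64(2.0), np.float64(3.0), np.float64(2.0), np.float64(2.0), np.float64(2.0), np.float64(2.0), np.float64(2.0), np.float64(2.0), np.float64(2.0), np.float64(2.0), np.float64(2.0), np.float64(2.0), np.float64(2.0), np.float64(2.0), np.float64(2.0), np.float64(2.0), np.float64(2.0)]
-94 [np.float64(14.0), np.float64(17.0), np.float64(15.0), np.float64(15.0), np.float64(14.0), np.float64(15.0), np.float64(18.0), np.float64(17.0), np.float64(8.0), np.float64(13.0), np.float64(15.0), np.float64(14.0), np.float64(14.0), np.float64(19.0), np.float64(19.0), np.float64(8.0), np.float64(7.0)]
-88 [np.float64(14.0), np.float64(18.0), np.float64(15.0), np.float64(15.0), np.float64(15.0), np.float64(15.0), np.float64(18.0), np.float64(17.0), np.float64(11.0), np.float64(14.0), np.float64(15.0), np.float64(15.0), np.float64(15.0), np.float64(19.0), np.float64(19.0), np.float64(8.0), np.float64(8.0)]
-82 [np.float64(9.0), np.float64(18.0), np.float64(15.0), np.float64(15.
[... 8262 characters left out ...]
es
[(-27, np.float64(7.8)), (-26, np.float64(7.9)), (-25, np.float64(7.9)), (-24, np.float64(7.9)), (-23, np.float64(7.9)), (-22, np.float64(14.7)), (-21, np.float64(14.5)), (-20, np.float64(14.6)), (-19, np.float64(14.7))]
[(18, np.float64(14.7)), (19, np.float64(14.8)), (20, np.float64(14.7)), (21, np.float64(14.4)), (22, np.float64(12.1)), (23, np.float64(8.0)), (24, np.float64(7.8)), (25, np.float64(7.8)), (26, np.float64(7.8))]
((0.531839907169342, -0.3700083792209625), (0.19787119328975677, 0.15081143379211426), 85.11556243896484)
-0.012 [-0.02110081  0.02222795]
-0.006 [-0.02216198  0.02165292]
0 [-0.02201413  0.02174563]
0.006 [-0.02156115  0.0218198 ]
0.012 [-0.02169169  0.02192642]
```

The lower block is narrower on its -y side, yet no 12 mm ledge shows beyond x=+17.5 there. So the 46 mm processor probably ends there and runs under the upper block. I look for its rim.

Emit:
step_arm:
  rows:
    - [0,0,0.02,0,0,0]
    - [0,0,0.02,0,0,0]
    - [0,0,0.02,0,0,0]
    - [0,0,0.02,0,0,0]
    - [0,0,0,0,0,0]
    - [0,0,0,0,0,0]

```text
clock: 16.58
ee_pos: [0.5603, -0.3679, 0.0845]
eef_rot: [0.041, 0.999, 0.0, -0.001]
contact_force: [-0.2, -0.3, -1.8]
grip_width: 0.455
grasp_force: 41.1
```

```bash
python3 - <<'E'
from h import *
P=[]
for i in range(6):
    c=bot.camera("wrist"); P.append(wcloud(c))
    if i==0: R0=bot.regions_of("wrist","processor_top")
W=np.nanmedian(P,0); px=c["pixels"].astype(int); np.savez("w8",W=W,px=px)
a=np.radians(-4.7); u=np.array([np.cos(a),np.sin(a)]); v=np.array([-np.sin(a),np.cos(a)])
q=W[...,:2]-np.array([.5487,-.3726]); X=q@u; Y=q@v; z=W[...,2]
for r in R0[:2]:
    m=r["pixels"]; print(round(r["confidence"],2),r["extent"],np.nanpercentile(X[m],[1,99]),np.nanpercentile(Y[m],[1,99]))
for name,ys in (("-y",np.arange(-.0265,-.0155,.001)),("+y",np.arange(.0195,.0275,.001))):
    print(name,np.round(ys*1000,1))
    for x in np.arange(-.044,.046,.004):
        print(round(x*1000),[ (round(float(1000*np.nanmedian(z[m])),1) if (m:=(abs(X-x)<.002)&(abs(Y-y)<.0006)&(z<.05)).sum()>0 else None) for y in ys],[ int(np.median(px[m].max(-1)-px[m].min(-1))) if (m:=(abs(X-x)<.002)&(abs(Y-y)<.0006)&(z<.05)).sum()>0 else None for y in ys])
print(bot.read_state()["ee_pos"],bot.read_state()["clock"])
crop=np.clip(255*(px[120:290,140:365]/255.)**.45,0,255).astype(np.uint8); cv2.imwrite("pics/w9.png",cv2.resize(crop,None,fx=3.5,fy=3.5,interpolation=cv2.INTER_CUBIC))
E
```

```text
0.86 [248.1, 188.0, 61.5, 47.4] [-0.01248922  0.01870518] [-0.02302411  0.02196326]
-y [-26.5 -25.5 -24.5 -23.5 -22.5 -21.5 -20.5 -19.5 -18.5 -17.5 -16.5]
-44 [8.2, 7.9, 7.8, 7.9, 7.8, 7.9, 7.9, 7.9, 8.0, 7.7, 7.8] [54, 75, 77, 78, 73, 63, 68, 73, 62, 65, 71]
-40 [8.0, 7.9, 7.8, 7.7, 8.5, 11.0, 13.2, 10.9, 14.0, 12.6, 12.7] [50, 69, 71, 68, 62, 42, 24, 22, 14, 34, 39]
-36 [8.3, 7.9, 7.9, 7.9, 14.6, 14.6, 14.6, 14.6, 14.7, 14.6, 14.6] [78, 79, 80, 69, 28, 3, 3, 3, 3, 4, 4]
-32 [7.9, 8.0, 7.9, 8.1, 8.2, 14.3, 14.7, 14.7, 14.7, 14.8, 14.8] [79, 79, 80, 72, 37, 5, 4, 3, 3, 3, 3]
-28 [7.7, 8.0, 7.7, 8.0, 8.5, 14.8, 14.7, 14.5, 14.9, 14.7, 14.8] [78, 79, 80, 39, 37, 4, 4, 4, 4, 4, 4]
-24 [7.6, 8.0, 7.9, 8.0, None, 14.5, 14.7, 14.8, 14.8, 14.7, 14.6] [79, 79, 78, 48, None, 7, 4, 3, 3, 3, 3]
-20 [8.2, 7.8, 7.6, 8.3, None, 14.8, 14.8, 14.5, 14.9, 14.7, 14.6] [79, 80, 80, 54, None, 7, 4, 3, 4, 4, 4]
-16 [7.9, 8.0, 8.0, 8.6, None, 14.6, 15.1, 14.5, 14.7, 14.7, 14.8] [79, 80, 79, 53, None, 5, 3, 3, 3, 3, 3]
-12 [7.7, 7.7, 7.8, 8.0, 11.4, 12.2, 12.1, 12.1, 12.2, 11.9, 12.1] [74, 78, 75, 58, 22, 2
[... 2892 characters left out ...]
, 9, 41, 67, 72, 81, 102]
20 [14.5, 14.5, 14.1, 7.7, 7.7, 7.9, 8.0, 8.1] [3, 3, 14, 49, 49, 28, 30, 45]
24 [14.3, 14.3, 13.9, 13.9, 7.9, 7.9, 7.6, 8.1] [3, 3, 7, 16, 61, 69, 72, 53]
28 [14.1, 14.2, 13.7, 13.6, 7.7, 7.7, 7.7, 7.5] [10, 11, 16, 20, 34, 61, 77, 74]
32 [None, None, None, None, 8.0, 7.8, 7.6, 7.3] [None, None, None, None, 46, 52, 52, 51]
36 [None, None, None, None, None, None, None, None] [None, None, None, None, None, None, None, None]
40 [None, None, None, None, None, None, None, None] [None, None, None, None, None, None, None, None]
44 [None, None, None, None, None, None, None, None] [None, None, None, None, None, None, None, None]
[ 0.56100565 -0.36832166  0.0856023 ] 16.9333
```

```bash
python3 - <<'E'
from h import *
d=np.load("w8.npz"); W=d["W"]; px=d["px"]
a=np.radians(-4.7); u=np.array([np.cos(a),np.sin(a)]); v=np.array([-np.sin(a),np.cos(a)])
q=W[...,:2]-np.array([.5487,-.3726]); X=q@u; Y=q@v; z=W[...,2]
f=lambda m: round(float(1000*np.nanmedian(z[m])),1) if m.sum() else None
print("rim end",[(k,f((abs(X*1000-k)<.7)&(Y>.0215)&(Y<.0228)&(z<.05))) for k in range(-34,-24)])
print("+x edge",[(k,f((abs(X*1000-k)<.4)&(Y>-.022)&(Y<-.0195)&(z<.05))) for k in np.arange(15,21,.5)])
zz=(z>.0105)&(z<.0135)&(px.max(-1)-px.min(-1)<25)
xs=np.arange(-.010,.017,.002); e=[[np.percentile(Y[m],s) for s in (0.5,99.5)] for x in xs for m in [zz&(abs(X-x)<.001)&(abs(Y)<.026)]]
e=np.array(e); print("y edges",e.mean(0),"slopes deg",[np.degrees(np.polyfit(xs,e[:,i],1)[0]) for i in (0,1)])
ys=np.arange(-.018,.019,.003); k=[]
for y in ys:
    m=(abs(Y-y)<.0015)&(X>.005)&(X<.03)&(z<.05); k.append(X[m&(z<.0133)].max())
print("lower block edge slope deg",np.degrees(np.polyfit(ys,k,1)))
t=np.array([.5487,-.3726])-.0055*u; print("proc",t)
b,r=px[...,0],px[...,2]; m=(r-b>35)&(z>.06)
print("plate",m.sum(),np.nanpercentile(W[m],[1,50,99],axis=0))
plan([*t,.030],np.radians(-4.7))
E
```

```text
rim end [(-34, 8.1), (-33, 11.4), (-32, 11.2), (-31, 8.1), (-30, 9.9), (-29, 11.8), (-28, 11.8), (-27, 12.2), (-26, 12.0), (-25, 12.0)]
+x edge [(np.float64(15.0), 12.0), (np.float64(15.5), 12.1), (np.float64(16.0), 11.8), (np.float64(16.5), None), (np.float64(17.0), None), (np.float64(17.5), 9.0), (np.float64(18.0), 7.9), (np.float64(18.5), 7.9), (np.float64(19.0), 7.9), (np.float64(19.5), 8.1), (np.float64(20.0), 8.2), (np.float64(20.5), 8.0)]
y edges [-0.02195167  0.02194095] slopes deg [np.float64(-0.22825341791624282), np.float64(-0.8379095561069434)]
lower block edge slope deg [-3.48497791  1.10253921]
proc [ 0.54321849 -0.37214934]
plate 5821 [[ 0.54143219 -0.38730005  0.09319169]
 [ 0.55811725 -0.36727347  0.10097592]
 [ 0.58158554 -0.34716247  0.1019332 ]]
tcp [ 0.561  -0.3683  0.0856] yaw err deg / tilt: [[-0.9966, 0.0827, 0.0009], [0.0827, 0.9966, -0.0008], [-0.001, -0.0007, -1.0]]
shift m world [-0.0178 -0.0038 -0.0556] tool units total [ 0.0233 -0.007   0.0741]
turn units [-0.0002  0.0003 -0.0003] then shift in turned tool [ 0.0232 -0.007   0.0741]
```

View pics/w9.png

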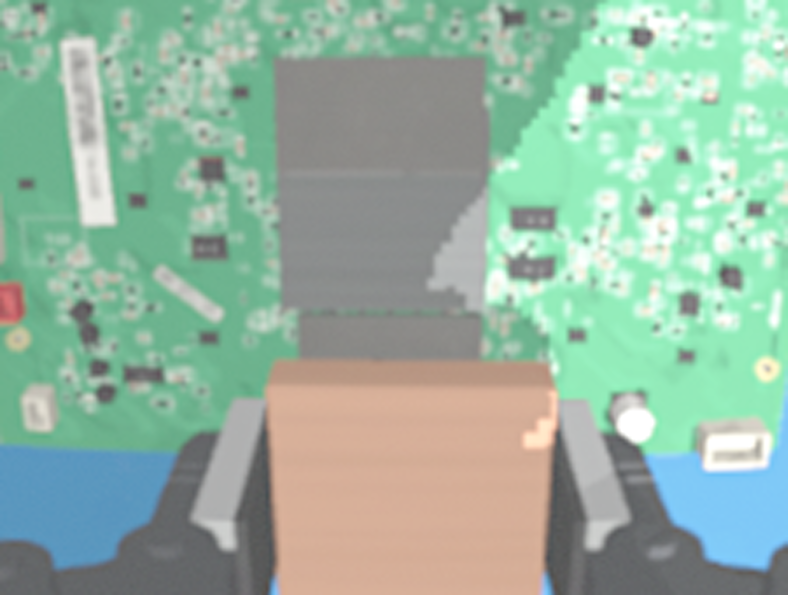

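The processor is the blue-grey area (rows 172–310, cols 278–487) in the crop, and it tucks under the upper block from row 172 up. Green shows between it and the lower block at row 312. Its centre is ≈ (0.5427, -0.3721).

Emit:
step_arm:
  rows:
    - [0.0062,-0.0021,0,0,0,0.0014]
    - [0.0062,-0.0021,0,0,0,0]
    - [0.0062,-0.0021,0,0,0,0]
    - [0.0061,-0.002,0,0,0,0]
    - [0,0,0.02,0,0,0]
    - [0,0,0.02,0,0,0]
    - [0,0,0.02,0,0,0]
    - [0,0,0.02,0,0,0]
    - [0,0,0,0,0,0]
    - [0,0,0,0,0,0]

```text
clock: 17.77
ee_pos: [0.5408, -0.3725, 0.0243]
eef_rot: [0.044, 0.999, 0.0, -0.001]
contact_force: [-0.0, 0.4, -2.0]
grip_width: 0.455
grasp_force: 41.1
```

```bash
python3 - <<'E'
from h import *
P=[wcloud(bot.camera("wrist")) for i in range(4)]; c=bot.camera("wrist"); W=np.nanmedian(P,0); px=c["pixels"].astype(int); np.savez("w10",W=W,px=px)
z=W[...,2]; b,r=px[...,0],px[...,2]; m=(r-b>35)&(z>.03)&(abs(W[...,0]-.545)<.04)&(abs(W[...,1]+.373)<.04)
print("plate",m.sum(),np.nanpercentile(W[m],[1,50,99],axis=0),cv2.minAreaRect(W[m][:,:2].astype(np.float32)))
plan([.5420,-.3730,.0066],np.radians(-5)); s=bot.read_state(); print(s["contact_force"],s["clock"])
E
```

```text
plate 5853 [[ 0.52195109 -0.39160713  0.03279584]
 [ 0.53889004 -0.37176417  0.04053054]
 [ 0.56258684 -0.35182496  0.04145033]] ((0.5423725247383118, -0.3781537711620331), (0.0532168485224247, 0.04063175991177559), 84.410400390625)
tcp [ 0.5422 -0.3731  0.026 ] yaw err deg / tilt: [[-0.9962, 0.0872, 0.0014], [0.0872, 0.9962, -0.0011], [-0.0015, -0.001, -1.0]]
shift m world [-0.0002  0.0001 -0.0194] tool units total [0.0003 0.0002 0.0258]
turn units [-0.0003  0.0005 -0.    ] then shift in turned tool [0.0003 0.0002 0.0258]
[ 0.59323202  0.55443351 -0.93534966] 18.0167
```

Emit:
step_arm:
  rows:
    - [0,0,0.005,0,0,0]
    - [0,0,0.005,0,0,0]
    - [0,0,0.005,0,0,0]
    - [0,0,0.004,0,0,0]
    - [0,0,0,0,0,0]
    - [0,0,0,0,0,0]

```text
clock: 18.52
ee_pos: [0.5416, -0.3726, 0.011]
eef_rot: [0.044, 0.999, -0.0, 0.0]
contact_force: [-2.9, 2.0, 5.8]
grip_width: 0.453
grasp_force: 45.6
```

Emit:
step_arm:
  rows:
    - [0,0,0.002,0,0,0]
    - [0,0,0,0,0,0]
    - [0,0,0,0,0,0]

```text
clock: 18.77
ee_pos: [0.5416, -0.3727, 0.0109]
eef_rot: [0.044, 0.999, -0.0, 0.0]
contact_force: [-5.5, 3.9, 16.7]
grip_width: 0.456
grasp_force: 52.4
```

Emit:
step_arm:
  rows:
    - [0,0,0.002,0,0,0]
    - [0,0,0,0,0,0]
    - [0,0,0,0,0,0]

```text
clock: 19.02
ee_pos: [0.5417, -0.3727, 0.0108]
eef_rot: [0.044, 0.999, -0.001, 0.001]
contact_force: [-8.8, 6.4, 29.0]
grip_width: 0.454
grasp_force: 59.2
```

Contact comes about 4 mm early. I relieve the load, and read the wrist moment to see where it touches.

```bash
python3 - <<'E'
from h import *
s=bot.read_state(); print(s["contact_force"],s["wrist_torque"],s["ee_pos"],s["joint_pos"])
f,t=s["contact_force"],s["wrist_torque"]; print("Rot",R.from_quat(s["eef_rot"]).as_euler("xyz",degrees=True))
P=[wcloud(bot.camera("wrist")) for i in range(5)]; c=bot.camera("wrist"); W=np.nanmedian(P,0); px=c["pixels"].astype(int); np.savez("w11",W=W,px=px)
a=np.radians(-5); u=np.array([np.cos(a),np.sin(a)]); v=np.array([-np.sin(a),np.cos(a)])
q=W[...,:2]-np.array([.5427,-.3721]); X=q@u; Y=q@v; z=W[...,2]; cop=(px[...,2]-px[...,0]>35)
m=cop&(abs(X)<.03)&(abs(Y)<.03)&(z>.012)
print(np.nanpercentile(X[m],[1,99]),np.nanpercentile(Y[m],[1,99]))
for x in np.arange(-.03,.026,.004): print(round(x*1000),[round(float(1000*np.nanmedian(z[k])),1) if (k:=(abs(X-x)<.002)&(abs(Y-y)<.003)&(z<.05)).sum() else None for y in np.arange(-.045,.046,.006)])
for n in ("scene","top"):
    c=bot.camera(n); Wc=cloud(c); p=c["pixels"].astype(int); k=(abs(Wc[...,0]-.543)<.03)&(abs(Wc[...,1]+.372)<.03)&(p[...,2]-p[...,0]>35)
    print(n,k.sum(),np.nanpercentile(Wc[k],[5,50,95],axis=0) if k.sum() else "")
E
```

```text
[-8.81069933  6.36268077 29.01190566] [ 1.38576496  1.93329181 -0.04470546] [ 0.54168239 -0.37266845  0.01077204] [-6.02555031e-01  5.95995414e-01 -3.16855765e-02  9.41260543e-01
 -1.29530482e-04 -5.15348925e-01]
Rot [-1.79941167e+02  8.88116997e-02  1.75003497e+02]
[-0.0197443   0.01987109] [-0.01894851  0.01978505]
-30 [7.9, 8.0, 7.9, 7.9, 14.7, 14.8, 14.8, 14.8, 14.9, 14.8, 14.8, 14.6, 7.9, 8.0, 7.9, 7.8]
-26 [7.8, 7.9, 8.0, 7.9, 14.6, 14.7, 14.8, 14.8, 14.7, 14.7, 14.7, 14.5, 7.9, 7.8, 7.8, 8.6]
-22 [8.0, 7.9, 7.8, 7.8, 14.6, 14.6, 14.7, 14.7, 14.7, 14.7, 14.6, 14.4, 7.8, 7.8, 8.0, 8.1]
-18 [7.9, 7.9, 7.9, 7.9, 14.9, 24.0, 24.3, 23.8, 23.6, 24.2, 23.4, 20.2, 7.8, 7.8, 7.9, 7.9]
-14 [7.9, 7.9, 7.8, 24.8, 35.1, 26.0, 26.1, 26.0, 26.0, 26.0, 26.0, 35.8, 29.8, 7.8, 7.8, 7.9]
-10 [7.8, 8.8, 25.5, 25.9, 45.0, 26.1, 26.0, 26.0, 26.0, 26.0, 26.0, 42.5, 24.2, 27.7, 7.9, 7.9]
-6 [7.9, 8.3, 7.9, 8.4, 40.2, 26.0, 26.0, 26.0, 26.0, 26.0, 26.0, 39.5, 8.0, 8.0, 7.7, 7.9]
-2 [7.7, 7.8, 7.6, 8.0, 41.4, 26.1, 26.0, 26.0, 25.9, 25.9, 26.0, 39.6, 7.5, 7.7, 7.9, 7.8]
2 [7.8, 8.0, None, None, 42.0, 25.9, 26.0, 26.0, 26.0, 26.1, 26.0, 39.1, None, None, 7.8, 7.9]
6 [7.8, 8.2, None, None, 41.4, 26.0, 25.9, 25.9, 25.9, 25.9, 26.0, 40.3, None, None, 7.7, 7.9]
10 [8.0, 9.3, None, None, 34.5, 25.9, 26.0, 26.0, 26.0, 26.0, 25.9, 26.3, None, None, 8.6, 8.0]
14 [7.8, None, None, None, 25.8, 26.0, 26.0, 26.0, 25.9, 26.0, 26.0, 25.9, None, None, None, 8.0]
18 [8.1, None, None, None, 25.8, 25.9, 25.9, 25.9, 26.0, 26.0, 25.9, 26.0, None, None, None, 7.4]
22 [None, None, None, None, None, 25.7, 25.5, 25.5, 25.5, 25.6, 25.6, 13.6, None, None, None, None]
scene 167 [[ 0.52238554 -0.38977043  0.01866141]
 [ 0.53366007 -0.37350227  0.02518784]
 [ 0.55966071 -0.3569064   0.02796049]]
top 2 [[ 0.52860524 -0.35514603  0.02734373]
 [ 0.52996528 -0.35497885  0.02753183]
 [ 0.53132531 -0.35481167  0.02771993]]
```

Emit:
step_arm:
  rows:
    - [0,0,-0.004,0,0,0]
    - [0,0,0,0,0,0]
    - [0,0,0,0,0,0]

```text
clock: 19.67
ee_pos: [0.542, -0.3729, 0.011]
eef_rot: [0.044, 0.999, -0.0, 0.0]
contact_force: [-2.1, 0.4, 8.8]
grip_width: 0.46
grasp_force: 46.9
```

```bash
python3 - <<'E'
from h import *
W=np.load("w11.npz")["W"]; px=np.load("w11.npz")["px"]
a=np.radians(-5); u=np.array([np.cos(a),np.sin(a)]); v=np.array([-np.sin(a),np.cos(a)])
q=W[...,:2]-np.array([.5427,-.3721]); X=q@u; Y=q@v; z=W[...,2]
for sgn in (-1,1):
    k=(X>-.022)&(X<.014)&(Y*sgn>.021)&(Y*sgn<.045)&(z>.0095)&(z<.06)
    h,e=np.histogram(z[k]*1000,np.arange(9,40,1.5)); print(sgn,list(zip(e.round(1),h)))
    j=k&(z<.022); o=np.argsort(z[j])[:14]; print(np.round(np.c_[X[j],Y[j],z[j]][o]*1000,1).tolist(), px[j][o].tolist())
s=bot.read_state(); print(s["contact_force"],s["wrist_torque"],s["ee_pos"],s["clock"])
E
```

```text
-1 [(np.float64(9.0), np.int64(19)), (np.float64(10.5), np.int64(0)), (np.float64(12.0), np.int64(0)), (np.float64(13.5), np.int64(39)), (np.float64(15.0), np.int64(9)), (np.float64(16.5), np.int64(14)), (np.float64(18.0), np.int64(21)), (np.float64(19.5), np.int64(21)), (np.float64(21.0), np.int64(30)), (np.float64(22.5), np.int64(30)), (np.float64(24.0), np.int64(28)), (np.float64(25.5), np.int64(32)), (np.float64(27.0), np.int64(27)), (np.float64(28.5), np.int64(30)), (np.float64(30.0), np.int64(28)), (np.float64(31.5), np.int64(34)), (np.float64(33.0), np.int64(28)), (np.float64(34.5), np.int64(34)), (np.float64(36.0), np.int64(38)), (np.float64(37.5), np.int64(39))]
[[-8.3, -37.3, 9.5], [-9.0, -34.4, 9.5], [1.2, -39.4, 9.5], [9.9, -42.7, 9.5], [-8.4, -34.4, 9.5], [-7.2, -35.1, 9.5], [-10.7, -39.3, 9.6], [-10.8, -37.6, 9.6], [-10.2, -38.2, 9.6], [-6.6, -36.3, 9.6], [-9.6, -35.4, 9.6], [-9.7, -34.9, 9.6], [-8.4, -36.7, 9.7], [-8.5, -35.0, 9.7]] [[38, 38, 37], [58, 74, 51], [112, 130, 141], [60, 81, 53], [45, 58, 37], [32, 29, 32], [38, 38, 44], [37, 35, 48], [37, 36, 36], [62, 73,
[... 672 characters left out ...]
 (np.float64(36.0), np.int64(40)), (np.float64(37.5), np.int64(41))]
[[-0.3, 37.2, 9.6], [-13.4, 23.2, 10.8], [-14.6, 23.2, 10.8], [-14.1, 23.2, 10.9], [-17.1, 23.0, 11.3], [-16.0, 23.0, 11.3], [-20.6, 22.8, 11.4], [-15.5, 22.5, 11.5], [-13.8, 22.6, 11.5], [-20.1, 22.8, 11.5], [-21.2, 22.7, 11.6], [-21.8, 22.2, 11.6], [-17.3, 22.4, 11.6], [-12.7, 22.6, 11.6]] [[39, 35, 39], [148, 204, 107], [115, 165, 85], [131, 186, 94], [113, 158, 86], [115, 160, 87], [81, 112, 67], [111, 117, 106], [122, 137, 111], [88, 128, 69], [71, 84, 65], [69, 66, 71], [104, 109, 99], [90, 102, 102]]
[-2.08656109  0.44297434  8.75643257] [0.29123423 0.28397559 0.02134557] [ 0.54198859 -0.37286133  0.01097774] 19.6667
```

The fingertips, about 1 mm above the TCP height at this opening, rest on the processor's 3 mm margin (12 mm), and the plate hangs 4 mm above it. I ease up and open only a little, so the plate settles flat between the pads. After that I regrip higher to check and correct.

Emit:
step_arm:
  rows:
    - [0,0,-0.001,0,0,0]
    - [0,0,0,0,0,0]
  grip_force: 20

```text
clock: 19.83
ee_pos: [0.5417, -0.3727, 0.011]
eef_rot: [0.044, 0.999, -0.0, -0.0]
contact_force: [-0.4, 0.7, 3.7]
grip_width: 0.456
grasp_force: 44.0
```

Emit:
step_arm:
  rows:
    - [0,0,0,0,0,0]
    - [0,0,0,0,0,0]
    - [0,0,0,0,0,0]
    - [0,0,0,0,0,0]
    - [0,0,0,0,0,0]
    - [0,0,0,0,0,0]
  hand: 0.12

```text
clock: 20.33
ee_pos: [0.5417, -0.3727, 0.0112]
eef_rot: [0.044, 0.999, -0.0, -0.0]
contact_force: [0.2, -0.4, 0.4]
grip_width: 0.559
grasp_force: 0.0
```

```bash
cat > chk.py <<'E'
from h import *
P=[wcloud(bot.camera("wrist")) for i in range(5)]; c=bot.camera("wrist"); W=np.nanmedian(P,0); px=c["pixels"].astype(int)
a=np.radians(-5); u=np.array([np.cos(a),np.sin(a)]); v=np.array([-np.sin(a),np.cos(a)])
q=W[...,:2]-np.array([.5427,-.3721]); X=q@u; Y=q@v; z=W[...,2]
m=(px[...,2]-px[...,0]>30)&(abs(X)<.035)&(abs(Y)<.035)&(z>.012)&(z<.03)
print(m.sum(),"X",np.nanpercentile(X[m],[.5,99.5]),"Y",np.nanpercentile(Y[m],[.5,99.5]),"z",np.nanmedian(z[m]))
m&=z>np.nanmedian(z[m])-.002
G=np.c_[X[m],Y[m],np.ones(m.sum())]; print("tilt (mm/mm x,y), z0",np.linalg.lstsq(G,z[m],rcond=None)[0])
print("rect",cv2.minAreaRect(np.c_[X[m],Y[m]].astype(np.float32)*1000))
xs=np.arange(-.012,.013,.004); e=np.array([[np.percentile(Y[k],1),np.percentile(Y[k],99)] for x in xs for k in [m&(abs(X-x)<.002)]]); print("yaw rel deg",[np.degrees(np.polyfit(xs,e[:,i],1)[0]) for i in (0,1)],e.mean(0))
s=bot.read_state(); print(s["contact_force"],s["ee_pos"],s["grip_width"],s["clock"])
np.savez("last",W=W,px=px)
E
python3 chk.py
```

```text
5604 X [-0.01986151  0.02599202] Y [-0.01964413  0.02032979] z 0.022002042387984255
tilt (mm/mm x,y), z0 [0.00377406 0.00037938 0.02201942]
rect ((0.4692649841308594, 0.28926849365234375), (40.22029113769531, 40.73725891113281), 89.16289520263672)
yaw rel deg [np.float64(-0.6853492038508188), np.float64(-1.6361430249415123)] [-0.01913574  0.01984423]
[-0.08796107 -0.30857631  0.68003163] [ 0.54169668 -0.37270735  0.0113151 ] 0.5611593891813138 20.6333
```

The plate top is now at 22.0 mm and level, so it lies on the processor, within about 0.5 mm of centre. I rise straight up and check the margins.

Emit:
step_arm:
  rows:
    - [0,0,-0.005,0,0,0]
    - [0,0,-0.01,0,0,0]
    - [0,0,-0.015,0,0,0]
    - [0,0,-0.02,0,0,0]
    - [0,0,-0.025,0,0,0]
    - [0,0,-0.025,0,0,0]
    - [0,0,-0.025,0,0,0]
    - [0,0,-0.025,0,0,0]
    - [-0.02,0,-0.02,0,0,0]
    - [-0.02,0,0,0,0,0]
    - [0,0,0,0,0,0]
    - [0,0,0,0,0,0]

```text
clock: 21.63
ee_pos: [0.572, -0.3752, 0.1396]
eef_rot: [0.043, 0.999, -0.0, 0.0]
contact_force: [-0.2, -0.0, -0.4]
grip_width: 0.557
grasp_force: 0.0
```

```bash
python3 chk.py; python3 - <<'E'
from h import *
d=np.load("last.npz"); W=d["W"]; px=d["px"]
a=np.radians(-5); u=np.array([np.cos(a),np.sin(a)]); v=np.array([-np.sin(a),np.cos(a)])
q=W[...,:2]-np.array([.5427,-.3721]); X=q@u; Y=q@v; z=W[...,2]
f=lambda m: round(float(1000*np.nanmedian(z[m])),1) if m.sum() else None
print("+x dir",[(k,f((abs(X*1000-k)<.6)&(abs(Y)<.015))) for k in range(17,30)])
print("+x dir, -y corner",[(k,f((abs(X*1000-k)<.6)&(Y<-.019)&(Y>-.0225))) for k in range(17,30)])
print("-y",[(k,f((abs(Y*1000-k)<.6)&(X>0)&(X<.018))) for k in range(-27,-15)])
print("+y",[(k,f((abs(Y*1000-k)<.6)&(X>0)&(X<.018))) for k in range(16,28)])
sc=bot.camera("scene"); S=cloud(sc); p=sc["pixels"].astype(int); k=(abs(S[...,0]-.543)<.03)&(abs(S[...,1]+.372)<.03)&(p[...,2]-p[...,0]>35)&(S[...,2]>.0195); print("scene top face",k.sum(),np.nanmean(S[k],0))
E
```

```text
2035 X [-0.0198234   0.02111259] Y [-0.01904328  0.02108127] z 0.0221118270819899
tilt (mm/mm x,y), z0 [0.00498678 0.00057021 0.02211429]
rect ((0.6142673492431641, 0.5706653594970703), (39.12123489379883, 40.671749114990234), 89.07807922363281)
yaw rel deg [np.float64(-0.8598676294663467), np.float64(-1.6783393431347404)] [-0.01885226  0.0197096 ]
[-0.51483124  0.24349645  0.11541997] [ 0.5709523  -0.37524579  0.13866598] 0.5587381499912417 21.9333
+x dir [(17, 224.4), (18, 214.1), (19, 211.3), (20, 21.9), (21, 21.1), (22, None), (23, 14.7), (24, 14.2), (25, 14.5), (26, 14.4), (27, 14.3), (28, 14.4), (29, 14.5)]
+x dir, -y corner [(17, 234.9), (18, 22.1), (19, 21.6), (20, 16.8), (21, 12.0), (22, 12.3), (23, 11.6), (24, 10.7), (25, 7.9), (26, 7.9), (27, 8.0), (28, 8.1), (29, 8.1)]
-y [(-27, 197.6), (-26, 208.2), (-25, 211.5), (-24, 211.6), (-23, 216.0), (-22, 218.7), (-21, 220.6), (-20, 222.7), (-19, 222.9), (-18, 225.8), (-17, 226.8), (-16, 226.9)]
+y [(16, 228.7), (17, 227.4), (18, 226.6), (19, 225.6), (20, 224.6), (21, 222.9), (22, 220.1), (23, 219.1), (24, 216.4), (25, 211.8), (26, 211.8), (27, 208.6)]
scene top face 148 [ 0.54213226 -0.37621918  0.02202572]
```

```bash
python3 - <<'E'
from h import *
d=np.load("last.npz"); W=d["W"]; px=d["px"]
a=np.radians(-5); u=np.array([np.cos(a),np.sin(a)]); v=np.array([-np.sin(a),np.cos(a)])
q=W[...,:2]-np.array([.5427,-.3721]); X=q@u; Y=q@v; z=W[...,2]
pl=(z>.0195)&(z<.024); le=(z>.0108)&(z<.0135); n=abs(Y)<.03
T=[]
for x in np.arange(-.006,.019,.003):
    b=(abs(X-x)<.0015)&n; A=Y[b&pl]; B=Y[b&(le|pl)]
    T.append([x,*np.percentile(A,[1,99]),*np.percentile(B,[1,99])])
T=np.array(T); print(np.round(T*1000,1)); print("slopes deg",[round(np.degrees(np.polyfit(T[:,0],T[:,i],1)[0]),2) for i in (1,2,3,4)],"means",T.mean(0)[1:])
E
```

```text
[[ -6.  -18.7  20.2 -22.2  22.6]
 [ -3.  -18.8  19.3 -22.3  22.8]
 [  0.  -18.8  19.3 -21.4  22.8]
 [  3.  -18.9  19.4 -21.4  22.3]
 [  6.  -19.6  19.4 -21.5  22. ]
 [  9.  -19.9  19.5 -21.6  22.1]
 [ 12.  -20.   19.6 -21.8  22.1]
 [ 15.  -20.   19.6 -22.6  22.1]
 [ 18.  -20.1  19.7 -22.7  22.2]]
slopes deg [np.float64(-4.02), np.float64(-0.12), np.float64(-1.15), np.float64(-1.69)] means [-0.01942314  0.01954811 -0.021939    0.02232605]
```

The plate is centred within about 0.5 mm and square within measurement noise. The robot is clear of everything, so I hand it in.

```bash
python3 -c "
from cell import bot
print(bot.hand_in())"
```

```text
the job is handed in; nothing more can be done
None
```

The bottom copper plate was fed out, the knob went home and the stack dropped, and the plate now lies flat on the processor, centred to about 0.5 mm and square to within about 2° (the measuring limit) after a drop of about 4 mm on release; handed in at about 22 s with the arm clear.

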